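# Lower the inspection camera by one hole

### The arm

A 6-joint arm with a two-finger parallel gripper is mounted at the origin on the work surface. World frame = base frame: x ahead of the robot, y to its left, z up, the work surface at z = 0. Lengths are in m, angles in rad, forces in N, time in s.
With the tool pointing down it reaches from about 0.375 to 0.925 m from the base axis. Payload 5.7 kg.
Tool frame: the origin (TCP) lies at the very end of the fingers, on their centre line; the grasp point (between the pads) lies 19 mm behind it (grasp_offset is the z of the grasp point in the tool frame, in m); z points along the fingers, y is the line along which they close (so a half turn about z gives the same grasp; the last joint's range is limited). The gripper opens to 88 mm and grips with 3 to 60 N. Pads are 20 mm wide; open, the fingers measure 115 mm over their backs; the gripper's body (75 mm by 178 mm) begins 61 mm behind the grasp point.
Start: joints at [-1.265, 0.359, 1.51, -0, 1.272, -0.115], TCP at [0.245, -0.548, 0.223] pointing down, gripper open.
Joint ranges: [-2.97, 2.97], [-1.01, 2.36], [0.21, 2.38], [-0.96, 4.11], [0.2, 2.71], [-2.98, 2.98]. Speed limits (rad/s): [2.39, 2.39, 3.14, 3.14, 3.14, 3.14].

### API

Orientations are given as a rotation vector (axis times angle).
In Python, from bench import get_state, read_camera, camera_model, close_job, look_for, regions_of, grasp_offset gives the robot as it stands. The module is installed in compiled form; this text tells all that it offers.
- The arm moves only by the tool send_rows, never from a script. Its argument "rows" is text: rows parted by semicolons, each of 7 numbers parted by spaces: the turn, a rotation vector about the tool's x, y, z as a fraction of full scale, then the shift along the tool's x, y, z as a fraction of full scale, then the opening, from -1 (shut) to 1 (fully open). In form: wx wy wz tx ty tz grip; .... A call has 1 to 10 rows; each row is the pose to reach, as a shift and turn from the pose commanded when the call began, along the tool's axes at that moment; what a row does not reach only later rows make up. Full scale, the value 1, is 0.12 m for a shift and 90 degrees for a turn. A row lasts 1/10 s, in which the tool goes at most 50 mm and 8.59 degrees, less where a joint would pass 70% of its speed; a pose out of reach is approached as far as the arm can. A call with a number of a shift or a turn outside -1 to 1 is refused whole. A call with a gripper value outside its range is refused whole. The fingers move at their own pace and stop on an object; "squeeze" is the grip in N (left out, the last holds). Time passes only in rows, so rows that repeat a pose let the fingers close. It gives the time, the measured TCP pose, the force, the opening and the grip force at its end, in the units of the state.
- get_state(): the state, without advancing time (a new reading comes with each control period).
- read_camera(name): name is "scene" or "top"; returns the picture (480x640x3 uint8, blue, green, red); there is no depth.
- camera_model(name): a dict with "camera_matrix" (3x3 intrinsics, pixels), "k1" (the pictures are not rectified: a ray, as slopes to the right and down, at radius r is drawn at 1 + k1 r^2 times it, then the intrinsics apply), "R" (3x3) and "t" (3): a world point X has camera coordinates R X + t. Camera axes: x right, y down, z forward; pixel columns grow to the right and rows downward; lengths in m; the calibration is good to about 2 mm. A picture is of the moment at which its call begins. camera_model takes no time and is no camera call.
- close_job(): hands the job in; it is judged then, once.
Trained networks look in the newest picture that a camera, given by its name, has taken for a name from the list of things; names that differ only in an ending like _2 or _b are one class to them, and where a whole thing is asked for, a point or a joint stands for the part that bears it (a point fixed in the world has none). Each returns a list of dicts, best first, with "conf" (0 to 1); they miss things now and then, are a little off and sometimes report something else, mostly with a low value. They report only what shows in the picture. A call takes as long as a camera call.
- look_for(camera, query): "location" ([x, y, z] in m, in world coordinates, good to about 4 mm: the middle of the surface that is visible of it).
- regions_of(camera, query): "pixels" (480x640 bool, what is visible of it).
The state is a dict: "t": time; "joint_positions": joint angles; "joint_velocities": joint speeds; "joint_torque": joint torques, N m; "tcp_pos": TCP position; "eef_rot": TCP orientation; "contact_force": force on the tool from outside, world axes, zero at the start; "torque": the same for the moment, N m; "width": opening from 0.0 (shut) to 1.0 (fully open); "grip_force": force on a finger pad.
Only numpy, scipy, OpenCV 4.12 (cv2) and the standard library are available. Lean on these libraries where they do the work, as an engineer would, in place of code of your own. Each camera call takes 0.05 s, during which the arm holds its last target. There are 200 camera calls.

### The job

Lower the inspection camera over the circuit board by exactly one hole: squeeze in the red sprung button on its telescoping tube, slide the tube down off its present hole, let the button go and press the tube on down until the button springs out again in the next hole. Be gentle with the thin-walled tube: squeeze it with no more than about 20 N and press on its cap with no more than about 20 N. Do not shift the circuit board, the screwdriver or the jar, and let go at the end.

Things in the scene. Friction and masses are not known exactly. Their poses are not given: they have to be found in the camera images.
- stand: Camera stand bolted to the bench: white base plate 170 x 250 x 12 mm, upright 18 mm square steel post (top at 205 mm). Origin at bench height on the post's axis; z up; the button looks along +x; the camera (38 mm wide) hangs on an arm 125 mm to +y. Tube and button count as part of the stand.
- cap: Flat black rubber cap (gives 4 mm at 12 N), 21 mm square, 10 mm thick, on the sliding tube; origin at the centre of its top face, 271 mm above the bench at the start; axes as the stand's. The tube is a 24 mm square aluminium sleeve, 126 mm long with cap, sliding down over the post. Its faces are clear, but for the button, down to the arm's 32 mm square clamp 97 mm below the origin. Nothing stands above it.
- button_face (a point): Centre of the outer face of the red round button, 14 mm across, on the tube's +x face, 42 mm below the cap's top; it stands 6 mm proud of the tube when out and moves with the tube. The plain opposite face of the tube is 30 mm behind this point when the button is out.
- tube (a joint): How far the tube is lowered, m: 0 at its present hole (play 1 mm). The next hole is 18 to 32 mm lower, hidden in the tube: find it by feel; the one 25 mm further down is wrong. Tube and camera weigh 0.2 to 0.33 kg; friction of 5 N holds them where they are left, so pushing down with 2 to 6 N slides them, button pressed or let go between holes. In a hole the let-go catch stops the tube dead.
- button (a joint): How far the button is pressed in, m: 0 out (caught in a hole), 0.005 right in. Its spring takes 4 N to start and 8 N right in; the catch leaves the hole at about 0.0035. Let go between two holes it stays about 0.0035 in, as its catch rubs on the post, and springs out by itself at the next hole.
- board: Loose green circuit board, 90 x 70 mm, up to 12 mm high with its parts, lying on the base plate under the camera; origin under its centre. Leave it alone.
- screwdriver: Loose screwdriver lying on the bench just beyond the base plate, about 200 mm long, along its x. Leave it alone.
- jar: Small loose jar with a blue cap, 48 mm across, 55 mm high, standing on the bench on the stand's -y side; origin under its centre. Leave it alone.

How it is judged:
On the way, in this order (a step that is already met when the one before it is completed fails the run):
1. The button has been pressed in and the tube slid 3 to 15 mm down, off its first hole (value of joint tube between 0.003 and 0.015 m and value of joint button above 0.0025 m), for 0.1 s.
2. The tube is in the next hole with the button sprung out (value of joint tube between 0.0155 and 0.0345 m and value of joint button below 0.0015 m), for 0.2 s.
At the end, for the whole second after the job is handed in: The tube rests 15.5 to 34.5 mm below its start hole, which only the next hole allows with the button out (pressed in less than 1.5 mm); it is at rest and released; the board, screwdriver and jar are within 15 mm of where they began (all of step 2 and velocity of joint tube between -0.005 and 0.005 m/s); the robot touches nothing.
It fails at once if More than 25 N on the cap (contact force between any of the fingers, the arm and cap above 25 N).
It fails at once if The stand squeezed with more than 25 N a side (50 N summed over both fingers) (contact force between any of the fingers, the arm and stand above 50 N).
It fails at once if Board, screwdriver or jar moved more than 15 mm (distance of any of board, screwdriver, jar from where it was at the start of the episode above 0.015 m).
It also fails if it takes over 38 s, if anything falls off the work surface, if the arm or the gripper's body presses on something with over 40 N, if the wrist force passes 120 N, or if a joint passes its speed limit or range.

## Working session

There is one attempt and no reset: what is moved stays moved. The work goes in short steps, Python scripts to look and compute and a tool call to move; the robot and the scene stay as the last step left them, time stands still between calls to the robot, and variables do not carry over. Pictures are saved under pics/ and viewed, at most 10 in all, crops included, and the job is handed in when it is done.

Besides the shell and the picture viewer there is one more tool, called by a JSON object that holds its "name" and its "arguments". send_rows: Moves the arm, as the interface text tells. Its arguments: {"type":"object","properties":{"rows":{"type":"string"},"squeeze":{"type":"number"}},"required":["rows"]}

```bash
mkdir -p pics
python3 - <<'E'
from bench import *
import cv2,numpy as np
print(get_state(), grasp_offset if not callable(grasp_offset) else grasp_offset())
for c in("scene","top"):
    im=read_camera(c);cv2.imwrite(f"pics/{c}0.png",im)
    m=camera_model(c);print(c,{k:np.round(v,3).tolist() for k,v in m.items()})
    for q in("cap","button_face","stand","board","jar","screwdriver"):
        print(q,[(np.round(d["location"],4).tolist(),round(d["conf"],2)) for d in look_for(c,q)[:2]])
E
```

```text
{'t': 0.0, 'joint_positions': array([-1.26510751e+00,  3.59494203e-01,  1.51143312e+00,  2.11318893e-05,
        1.27251736e+00, -1.15094634e-01]), 'joint_velocities': array([ 0.00140468, -0.00158927, -0.00015373, -0.00197387,  0.00090798,
       -0.00144547]), 'joint_torque': array([-5.33401835e-04, -5.15385604e+01, -2.70731521e+01,  6.74539176e-02,
        3.49630381e-02, -1.10620092e-04]), 'tcp_pos': array([ 0.24487624, -0.5469878 ,  0.22181578]), 'eef_rot': array([-3.07051514e+00, -6.55704645e-01,  2.45096514e-04]), 'contact_force': array([-0.6730002 , -0.46832295,  0.33125084]), 'torque': array([-0.00049554, -0.00691024, -0.00250656]), 'grip_force': 0.0, 'width': 0.9988805166526533} -0.0187
scene {'camera_matrix': [[564.4, 0.0, 325.085], [0.0, 564.4, 239.168], [0.0, 0.0, 1.0]], 'k1': -0.082, 'R': [[0.844, 0.536, 0.004], [0.454, -0.711, -0.537], [-0.285, 0.455, -0.843]], 't': [-0.508, -0.207, 1.344]}
cap [([0.5135, -0.0166, 0.2699], 0.45)]
button_face [([0.5287, -0.0206, 0.232], 0.37)]
stand []
board [([0.5639, 0.0992, 0.0163], 0.81)]
jar [([0.4587, -0.1563, 0.0542], 0.77)]
screwdriver [([0.6512, -0.1334, 0.0182], 0.74)]
top {'camera_matrix': [[435.326, 0.0, 318.584], [0.0, 435.326, 240.129], [0.0, 0.0, 1.0]], 'k1': -0.094, 'R': [[-0.013, -1.0, -0.001], [-0.984, 0.013, -0.18], [0.18, -0.001, -0.984]], 't': [-0.022, 0.637, 0.836]}
cap [([0.5089, -0.0137, 0.2695], 0.73), ([0.561, 0.0946, 0.0118], 0.25)]
button_face []
stand [([0.5251, 0.0367, 0.0113], 0.75)]
board [([0.5618, 0.0953, 0.0118], 0.77), ([0.6428, -0.1233, 0.0246], 0.52)]
jar [([0.4481, -0.1457, 0.0571], 0.83)]
screwdriver [([0.645, -0.1253, 0.0234], 0.67)]
```

View pics/scene0.png

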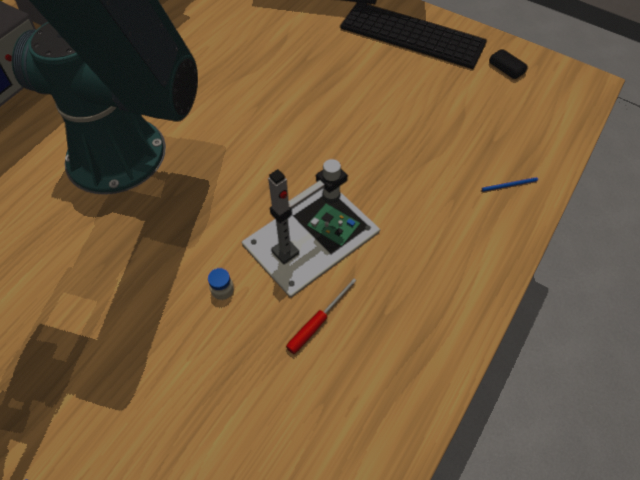

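View pics/top0.png

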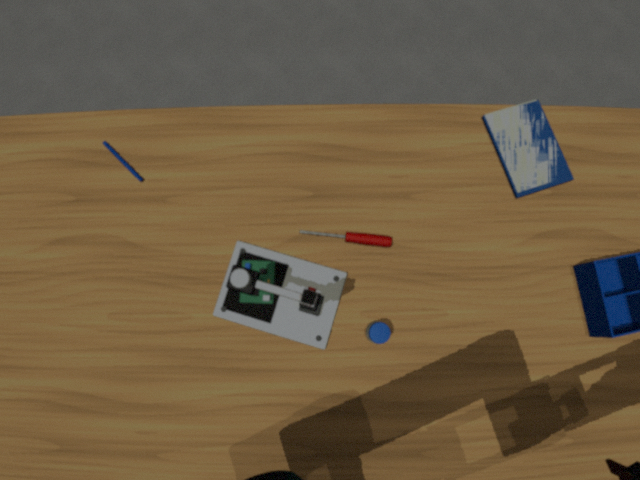

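Scene: the cap is at about (277,177), the red button at (283,195), and the camera at (332,170). Top: the cap is at (312,297), the camera at (240,279), and the plate corners at about (238,241), (347,270), (325,348) and (213,315). The stand's yaw is about -15° and the button faces away from the robot.

```bash
cat > h.py <<'E'
from bench import *
import cv2,numpy as np
from scipy.spatial.transform import Rotation as Ro
def ray(c,uv):
    m=camera_model(c);K=np.array(m["camera_matrix"]);d=(np.array(uv,float)-K[:2,2])/K[0,0]
    p=d.copy()
    for _ in range(20): p=d/(1+m["k1"]*(p@p))
    R=np.array(m["R"]);return -R.T@np.array(m["t"]),R.T@np.array([*p,1])
def atz(c,uv,z):
    o,d=ray(c,uv);return o+d*(z-o[2])/d[2]
def tri(rs):
    A=0;b=0
    for o,d in rs:
        d=d/np.linalg.norm(d);P=np.eye(3)-np.outer(d,d);A=A+P;b=b+P@o
    return np.linalg.solve(A,b)
E
python3 - <<'E'
from h import *
t=read_camera("top");s=read_camera("scene")
# white plate yaw via known model fit: corners
C=[atz("top",p,.012) for p in((238,241),(347,270),(325,348),(213,315))]
print(np.round(C,4))
for a,b in((1,0),(2,3)): v=C[b]-C[a];print("y edge",np.linalg.norm(v),np.degrees(np.arctan2(-v[0],v[1])))
for a,b in((2,1),(3,0)): v=C[b]-C[a];print("x edge",np.linalg.norm(v),np.degrees(np.arctan2(v[1],v[0])))
for c,im in(("top",t),("scene",s)):
    for q in("cap","button_face"):
        for r in regions_of(c,q)[:1]:
            p=r["pixels"].astype(np.uint8);yx=np.argwhere(p);u=yx.mean(0)[::-1]
            print(c,q,r["conf"],len(yx),u,yx.min(0),yx.max(0),atz(c,u,.271),atz(c,u,.229))
    hsv=cv2.cvtColor(im,cv2.COLOR_BGR2HSV)
    red=((hsv[...,0]<8)|(hsv[...,0]>172))&(hsv[...,1]>140)&(hsv[...,2]>60)
    n,l,st,ce=cv2.connectedComponentsWithStats(red.astype(np.uint8))
    for i in range(1,n):
        if st[i,4]>5: print(c,"red",st[i],ce[i],atz(c,ce[i],.229))
a=cv2.resize(s[150:270,235:355],(400,400),interpolation=2);b=cv2.resize(t[235:355,205:355][:,:150],(400,320),interpolation=2)
o=np.zeros((400,800,3),np.uint8);o[:,:400]=a;o[:320,400:]=b;cv2.imwrite("pics/c.png",o)
E
```

```text
[[ 0.6452  0.1441  0.012 ]
 [ 0.5792 -0.0903  0.012 ]
 [ 0.4168 -0.0409  0.012 ]
 [ 0.487   0.1945  0.012 ]]
y edge 0.243507882413798 -15.729579647431205
y edge 0.24565507856618007 -16.61241315594651
x edge 0.16973855730580656 -16.935768522842352
x edge 0.16601353273248595 -17.694118431739437
top cap 0.51 121 [308.49586777 297.33057851] [292 302] [303 314] [ 0.50917752 -0.01370925  0.271     ] [ 0.51129641 -0.01271698  0.229     ]
top button_face 0.35 8264 [282.26089061 295.76766699] [242 214] [348 345] [0.51201821 0.02622427 0.271     ] [0.5143163  0.02973566 0.229     ]
top red [345 232  47  15 475] [368.51157895 238.92421053] [ 0.60602042 -0.11292812  0.229     ]
top red [309 288   6   3  13] [311.46153846 288.92307692] [ 0.52481062 -0.01765399  0.229     ]
scene cap 0.61 158 [277.01898734 176.46835443] [170 269] [183 285] [ 0.51395427 -0.01752971  0.271     ] [0.49212061 0.0086629  0.229     ]
scene red [ 5 54  4  4  9] [ 6.33333333 55.66666667] [-0.21313555 -0.03081991  0.229     ]
scene red [281 191   6   6  22] [283.04545455 193.31818182] [ 0.52295763 -0.01675159  0.229     ]
scene red [287 310  40  43 615] [306.43089431 331.33170732] [ 0.70182526 -0.2130383   0.229     ]
```

View pics/c.png

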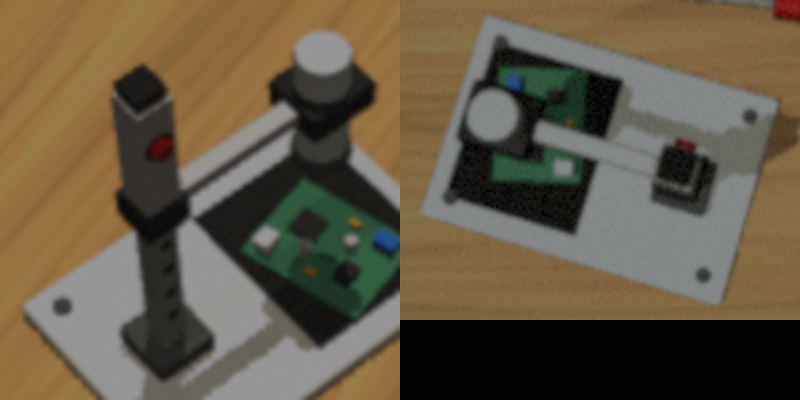

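The crops confirm the cap and button. The estimates put the cap at about (0.509,-0.014), yaw -16.7°. Next I plan the approach.

```bash
cat >> h.py <<'E'
yaw=np.radians(-16.7);xs=np.array([np.cos(yaw),np.sin(yaw),0]);ys=np.array([-xs[1],xs[0],0]);zd=np.array([0,0,-1.])
def goal(sgn=1): y=xs*sgn;return Ro.from_matrix(np.c_[np.cross(y,zd),y,zd])
def rel(p,R=None):
    s=get_state();c=Ro.from_rotvec(s["eef_rot"]);R=R or c
    print("t",round(s["t"],2),"turn",np.round((c.inv()*R).as_rotvec()/(np.pi/2),4),"shift/0.12",np.round(c.inv().apply(np.array(p)-s["tcp_pos"])/.12,4),"j",np.round(s["joint_positions"],2))
E
python3 - <<'E'
from h import *
print(Ro.from_rotvec(get_state()["eef_rot"]).as_matrix().round(3))
for s in(1,-1): rel([.510,-.0145,.33],goal(s))
E
```

```text
[[ 0.913  0.409 -0.   ]
 [ 0.409 -0.913  0.   ]
 [ 0.    -0.    -1.   ]]
t 1.0 turn [-0.     -0.     -0.5465] shift/0.12 [ 3.83   -3.1534 -0.8945] j [-1.27  0.36  1.51  0.    1.27 -0.12]
t 1.0 turn [-0.      0.      1.4535] shift/0.12 [ 3.83   -3.1534 -0.8945] j [-1.27  0.36  1.51  0.    1.27 -0.12]
```

{"name": "send_rows", "arguments": {"rows": "0 0 0 0.5 -0.4 -0.9 1; 0 0 0 1 -0.8 -0.9 1; 0 0 0 1 -0.8 -0.9 1; 0 0 0 1 -0.8 -0.9 1; 0 0 0 1 -0.8 -0.9 1"}}

```text
t: 1.5
tcp_pos: [0.3177, -0.4086, 0.334]
eef_rot: [3.067, 0.661, 0.005]
contact_force: [-1.0, -0.6, -0.8]
width: 1.003
grip_force: 0.0
```

{"name": "send_rows", "arguments": {"rows": "0 0 0 1 -0.8 0 1; 0 0 0 1 -0.8 0 1; 0 0 0 1 -0.8 0 1; 0 0 0 1 -0.8 0 1"}}

```text
t: 1.9
tcp_pos: [0.387, -0.2703, 0.3303]
eef_rot: [-3.069, -0.663, -0.001]
contact_force: [-0.8, -0.1, -0.0]
width: 0.998
grip_force: 0.0
```

{"name": "send_rows", "arguments": {"rows": "0 0 0 1 -0.8 0 1; 0 0 0 1 -0.8 0 1; 0 0 0 1 -0.8 0 1; 0 0 0 1 -0.8 0 1; 0 0 -0.55 1 -0.8 0 1; 0 0 -0.55 1 -0.8 0 1; 0 0 -0.55 1 -0.8 0 1; 0 0 -0.55 1 -0.8 0 1; 0 0 -0.55 1 -0.8 0 1; 0 0 -0.55 1 -0.8 0 1"}}

```text
t: 2.9
tcp_pos: [0.4557, -0.1396, 0.3302]
eef_rot: [2.511, 1.888, -0.002]
contact_force: [-0.1, -0.2, 1.3]
width: 0.999
grip_force: 0.0
```

```bash
python3 -c "
from h import *
rel([.510,-.0145,.33],goal(1))"
```

```text
t 2.9 turn [-0.0004  0.0006  0.0064] shift/0.12 [1.127e+00 1.452e-01 7.000e-04] j [-0.44  0.09  1.6  -0.    1.45 -0.16]
```

{"name": "send_rows", "arguments": {"rows": "0 0 0.005 0.5 0.07 0 1; 0 0 0.005 1 0.145 0 1; 0 0 0.005 1 0.145 0 1; 0 0 0.005 1 0.145 0 1; 0 0 0.005 1 0.145 0 1; 0 0 0.005 1 0.145 0 1"}}

```text
t: 3.5
tcp_pos: [0.5061, -0.0292, 0.3304]
eef_rot: [2.524, 1.87, -0.002]
contact_force: [-0.8, 0.0, -0.1]
width: 1.0
grip_force: 0.0
```

{"name": "send_rows", "arguments": {"rows": "0 0 0 0.127 0 0 1; 0 0 0 0.127 0 0.2 1; 0 0 0 0.127 0 0.4 1; 0 0 0 0.127 0 0.6 1; 0 0 0 0.127 0 0.8 1; 0 0 0 0.127 0 0.97 1; 0 0 0 0.127 0 0.97 1"}}

```text
t: 4.2
tcp_pos: [0.5089, -0.0126, 0.2118]
eef_rot: [-2.52, -1.869, 0.006]
contact_force: [-0.5, 1.0, -0.0]
width: 1.002
grip_force: 0.0
```

Run:
```python
from h import *
rel([.510,-.0145,.2105],goal(1));s=get_state();print(s["contact_force"],s["tcp_pos"])
o=np.zeros((400,800,3),np.uint8)
a=read_camera("scene")[140:260,220:340];b=read_camera("top")[240:360,250:370]
o[:,:400]=cv2.resize(a,(400,400),interpolation=2);o[:,400:]=cv2.resize(b,(400,400),interpolation=2);cv2.imwrite("pics/d.png",o)
```

```text
t 4.2 turn [-0.0034  0.0003 -0.0021] shift/0.12 [-0.0124  0.0134  0.0112] j [-0.16  0.24  1.71  0.    1.19  0.13]
[-0.5419183   0.99485723 -0.02269988] [ 0.50889562 -0.01261168  0.21184896]
```

View pics/d.png

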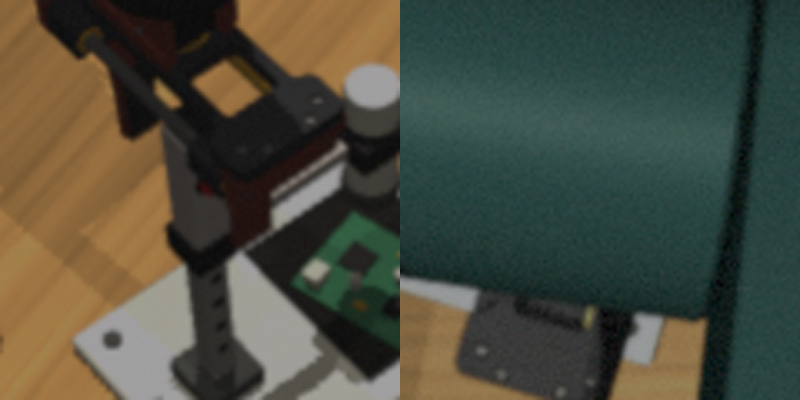

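The fingers straddle the tube, with the button just left of the near finger. I'll close lightly first to check the centring.

{"name": "send_rows", "arguments": {"rows": "0 0 0 0 0 0.01 0; 0 0 0 0 0 0.01 -0.2; 0 0 0 0 0 0.01 -0.4; 0 0 0 0 0 0.01 -1; 0 0 0 0 0 0.01 -1; 0 0 0 0 0 0.01 -1", "squeeze": 3}}

```text
t: 4.9
tcp_pos: [0.511, -0.0129, 0.2132]
eef_rot: [2.523, 1.872, 0.0]
contact_force: [0.5, -0.2, -0.6]
width: 0.492
grip_force: 0.0
```

{"name": "send_rows", "arguments": {"rows": "0 0 0 0 0 0 -1; 0 0 0 0 0 0 -1; 0 0 0 0 0 0 -1; 0 0 0 0 0 0 -1; 0 0 0 0 0 0 -1"}}

```text
t: 5.4
tcp_pos: [0.5131, -0.0135, 0.2133]
eef_rot: [2.52, 1.87, 0.004]
contact_force: [5.0, -2.1, -3.8]
width: 0.312
grip_force: 3.0
```

The force shows the tool sits too far toward -x. I'll shift +3 mm along tool y, then squeeze harder.

{"name": "send_rows", "arguments": {"rows": "0 0 0 0 0.012 0 -1; 0 0 0 0 0.025 0 -1; 0 0 0 0 0.025 0 -1; 0 0 0 0 0.025 0 -1"}}

```text
t: 5.8
tcp_pos: [0.5141, -0.0138, 0.2132]
eef_rot: [2.523, 1.872, 0.001]
contact_force: [3.0, -0.3, 0.4]
width: 0.338
grip_force: 3.0
```

{"name": "send_rows", "arguments": {"rows": "0 0 0 0 0 0 -1; 0 0 0 0 0 0 -1; 0 0 0 0 0 0 -1; 0 0 0 0 0 0 -1; 0 0 0 0 0 0 -1", "squeeze": 12}}

```text
t: 6.3
tcp_pos: [0.5118, -0.0131, 0.2125]
eef_rot: [-2.52, -1.87, 0.004]
contact_force: [-5.3, 1.6, 1.7]
width: 0.285
grip_force: 12.0
```

The button is fully in (25 mm). I'll re-centre slightly and slide down about 8 mm.

{"name": "send_rows", "arguments": {"rows": "0 0 0 0 -0.012 0 -1; 0 0 0 0 -0.012 0.015 -1; 0 0 0 0 -0.012 0.03 -1; 0 0 0 0 -0.012 0.045 -1; 0 0 0 0 -0.012 0.06 -1; 0 0 0 0 -0.012 0.07 -1; 0 0 0 0 -0.012 0.07 -1; 0 0 0 0 -0.012 0.07 -1"}}

```text
t: 7.1
tcp_pos: [0.5118, -0.0131, 0.2041]
eef_rot: [-2.522, -1.871, 0.001]
contact_force: [-5.0, 2.7, -0.5]
width: 0.283
grip_force: 12.0
```

```bash
cat >> h.py <<'E'
def drop():
    a=cv2.imread("pics/scene0.png",0).astype(np.float32)[158:200,318:348];b=read_camera("scene").mean(2).astype(np.float32)
    b=cv2.resize(b[145:230,305:362],None,fx=5,fy=5,interpolation=2);a=cv2.resize(a,None,fx=5,fy=5,interpolation=2)
    r=cv2.minMaxLoc(cv2.matchTemplate(b,a,cv2.TM_CCOEFF_NORMED))
    uv=np.array(r[3])/5+[305,145]-[318,158]
    m=camera_model("scene");K=np.array(m["camera_matrix"]);R=np.array(m["R"]);X=np.array([.545,.106,.2]);pr=lambda X:(lambda q:K@(q/q[2]))(R@X+np.array(m["t"]))
    print("px",uv,r[1],"expected per 10mm",(pr(X-[0,0,.01])-pr(X))[:2])
E
python3 -c "from h import *;drop()"
```

```text
px [0.  2.8] 0.8961778879165649 expected per 10mm [-0.06272573  3.40472688]
```

The camera moved 2.8 px, about 8.2 mm, so the tube slid. Now I release and lift above the cap.

{"name": "send_rows", "arguments": {"rows": "0 0 0 0 -0.01 0 0.3; 0 0 0 0 -0.01 0 0.3; 0 0 0 0 -0.01 0 0.3; 0 0 0 0 -0.01 0 0.3; 0 0 0 0 -0.01 0 0.3; 0 0 0 0 -0.01 0.0 0.3"}}

```text
t: 7.75
tcp_pos: [0.5115, -0.0131, 0.2048]
eef_rot: [2.523, 1.872, 0.0]
contact_force: [0.8, -0.0, -0.1]
width: 0.651
grip_force: 0.0
```

{"name": "send_rows", "arguments": {"rows": "0 0 0 0 0 -0.2 0.3; 0 0 0 0 0 -0.4 0.3; 0 0 0 0 0 -0.6 0.3; 0 0 0 0 0 -0.72 0.3; 0 0 0 0 0 -0.72 -1; 0 0 0 0 0 -0.72 -1; 0 0 0 0 0 -0.72 -1; 0 0 0 0 0 -0.72 -1; 0 0 0 0 0 -0.72 -1; 0 0 0 0 0 -0.72 -1"}}

```text
t: 8.75
tcp_pos: [0.5111, -0.013, 0.2905]
eef_rot: [-2.522, -1.872, 0.001]
contact_force: [-0.4, 0.8, 0.3]
width: 0.144
grip_force: 0.0
```

Run:
```python
from h import *
rel([.5115,-.0135,.266],goal(1));s=get_state();print(s["contact_force"],s["tcp_pos"],s["width"])
drop()
```

```text
t 8.75 turn [-0.0006  0.     -0.0016] shift/0.12 [-0.0031  0.0046  0.2046] j [-0.16  0.17  1.6   0.    1.37  0.13]
[-0.40264123  0.81447798  0.25349617] [ 0.51110455 -0.01298484  0.29054835] 0.1436379015170799
px [0.  2.6] 0.9653119444847107 expected per 10mm [-0.06272573  3.40472688]
```

{"name": "send_rows", "arguments": {"rows": "0 0 0 0 0 0 -1; 0 0 0 0 0 0.1 -1; 0 0 0 0 0 0.15 -1; 0 0 0 0 0 0.19 -1; 0 0 0 0 0 0.2 -1; 0 0 0 0 0 0.21 -1; 0 0 0 0 0 0.22 -1; 0 0 0 0 0 0.23 -1; 0 0 0 0 0 0.24 -1; 0 0 0 0 0 0.24 -1"}}

```text
t: 9.8
tcp_pos: [0.5113, -0.013, 0.2622]
eef_rot: [-2.523, -1.872, -0.0]
contact_force: [0.4, -0.3, -0.1]
width: 0.006
grip_force: 0.0
```

{"name": "send_rows", "arguments": {"rows": "0 0 0 0 0 0.007 -1; 0 0 0 0 0 0.014 -1; 0 0 0 0 0 0.021 -1; 0 0 0 0 0 0.028 -1; 0 0 0 0 0 0.034 -1; 0 0 0 0 0 0.034 -1"}}

```text
t: 10.4
tcp_pos: [0.5115, -0.013, 0.2588]
eef_rot: [2.522, 1.872, 0.001]
contact_force: [-1.6, -0.3, 6.2]
width: 0.001
grip_force: 3.0
```

{"name": "send_rows", "arguments": {"rows": "0 0 0 0 0 0.007 -1; 0 0 0 0 0 0.014 -1; 0 0 0 0 0 0.021 -1; 0 0 0 0 0 0.028 -1; 0 0 0 0 0 0.034 -1; 0 0 0 0 0 0.034 -1"}}

```text
t: 11.0
tcp_pos: [0.5115, -0.013, 0.2547]
eef_rot: [2.522, 1.872, 0.001]
contact_force: [-2.5, -0.4, 6.9]
width: 0.007
grip_force: 3.0
```

Sliding at about 6–7 N. Continuing down in small steps.

{"name": "send_rows", "arguments": {"rows": "0 0 0 0 0 0.007 -1; 0 0 0 0 0 0.014 -1; 0 0 0 0 0 0.021 -1; 0 0 0 0 0 0.028 -1; 0 0 0 0 0 0.028 -1"}}

```text
t: 11.5
tcp_pos: [0.5115, -0.013, 0.2513]
eef_rot: [2.522, 1.872, 0.001]
contact_force: [-2.8, 0.5, 5.6]
width: 0.003
grip_force: 3.2
```

{"name": "send_rows", "arguments": {"rows": "0 0 0 0 0 0.007 -1; 0 0 0 0 0 0.014 -1; 0 0 0 0 0 0.021 -1; 0 0 0 0 0 0.028 -1; 0 0 0 0 0 0.028 -1"}}

```text
t: 12.0
tcp_pos: [0.5115, -0.013, 0.2475]
eef_rot: [2.523, 1.872, 0.001]
contact_force: [-0.3, 0.7, 2.4]
width: -0.0
grip_force: 1.0
```

{"name": "send_rows", "arguments": {"rows": "0 0 0 0 0 0.007 -1; 0 0 0 0 0 0.014 -1; 0 0 0 0 0 0.021 -1; 0 0 0 0 0 0.021 -1"}}

```text
t: 12.4
tcp_pos: [0.5115, -0.013, 0.2453]
eef_rot: [2.523, 1.872, 0.001]
contact_force: [-2.4, 0.4, 7.1]
width: 0.001
grip_force: 3.5
```

{"name": "send_rows", "arguments": {"rows": "0 0 0 0 0 0.007 -1; 0 0 0 0 0 0.014 -1; 0 0 0 0 0 0.014 -1"}}

```text
t: 12.7
tcp_pos: [0.5115, -0.013, 0.244]
eef_rot: [2.522, 1.872, 0.001]
contact_force: [-2.9, 0.2, 11.7]
width: 0.005
grip_force: 5.2
```

{"name": "send_rows", "arguments": {"rows": "0 0 0 0 0 0.005 -1; 0 0 0 0 0 0.01 -1; 0 0 0 0 0 0.01 -1"}}

```text
t: 13.0
tcp_pos: [0.5116, -0.013, 0.2434]
eef_rot: [2.522, 1.872, 0.001]
contact_force: [-3.2, 0.9, 13.7]
width: 0.009
grip_force: 6.7
```

The tube has stopped dead: 13.7 N, at about 23 mm. Now I lift off and check.

{"name": "send_rows", "arguments": {"rows": "0 0 0 0 0 -0.2 -1; 0 0 0 0 0 -0.6 -1; 0 0 0 0 0 -0.95 -1; 0 0 0 0 0 -0.95 -1"}}

```text
t: 13.4
tcp_pos: [0.5146, -0.0135, 0.3616]
eef_rot: [2.517, 1.868, 0.012]
contact_force: [0.7, 0.3, 0.1]
width: 0.004
grip_force: 0.0
```

{"name": "send_rows", "arguments": {"rows": "0 0 0 -0.5 0 0 -1; 0 0 0 -1 0 0 -1; 0 0 0 -1 -0.3 0 -1; 0 0 0 -1 -0.3 0 -1; 0 0 0 -1 -0.3 0 -1; 0 0 0 -1 -0.3 0 -1"}}

```text
t: 14.0
tcp_pos: [0.4427, -0.1171, 0.3556]
eef_rot: [-2.522, -1.872, -0.001]
contact_force: [-0.3, -0.3, -0.3]
width: 0.008
grip_force: 0.0
```

Run:
```python
from h import *
s=get_state();print(s["t"],s["contact_force"],s["tcp_pos"]);drop()
o=np.zeros((400,800,3),np.uint8)
a=read_camera("scene")[150:230,240:320];b=read_camera("top")[240:360,250:370]
o[:,:400]=cv2.resize(a,(400,400),interpolation=2);o[:,400:]=cv2.resize(b,(400,400),interpolation=2);cv2.imwrite("pics/e.png",o)
```

```text
14.0 [-0.31875053 -0.31531242 -0.26623716] [ 0.44274207 -0.11710805  0.35556011]
px [0.  7.2] 0.8554857969284058 expected per 10mm [-0.06272573  3.40472688]
```

View pics/e.png

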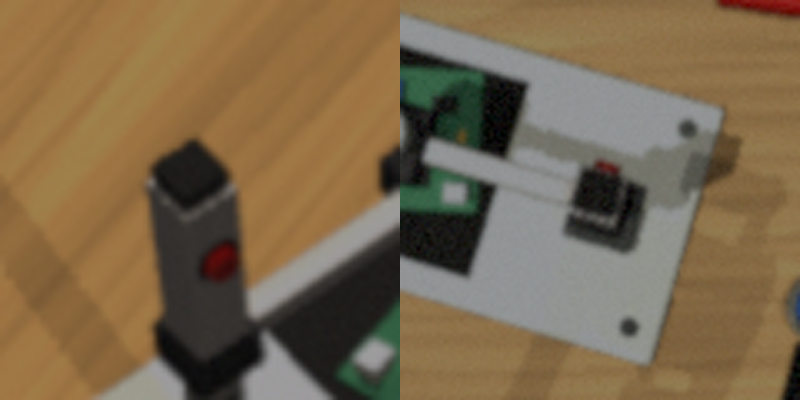

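The camera sits 7.2 px lower, about 21 mm. The button shows proud in both views, at (220,262) on the left and (607,167) on the right. That agrees with the hard stop, and the arm is clear.

```bash
python3 -c "
from bench import *
print(close_job())"
```

```text
the job is handed in; nothing more can be done
None
```

The job is handed in, with no verdict returned: the tube came down one hole (about 21–23 mm) and stopped dead there, the button looks sprung out, I used about 12 N of squeeze and read at most 13.7 N on the cap, and the arm is clear of the stand.

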